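# Free the tram body from the bench clamp

### The job

The glue on the lime-green tram body has set, so open the bench clamp that holds it: press down the orange release paddle on the sliding jaw and, keeping it down, push the jaw back along its bar until it is fully home against the dark end stop. Then come away so that the paddle springs up again. Only press and push: leave the tram body standing where it is, and do not disturb the wheelsets, pier or hand drill.

Things in the scene. Friction and masses are not known exactly. Their poses are not given: they have to be found in the camera images.
- clamp: Bench clamp fixed to the bench: aluminium bed 326 x 110 x 14 mm. Origin on its underside, mid-width; x runs along the bar from the blue fixed jaw to the dark end stop (the way the sliding jaw opens), z up. Along x in mm: bed -170 to 156, fixed jaw -170 to -150 (100 wide, top 76 above the bench), end stop 134 to 156 (100 wide, top 44 above the bench).
- jaw (a joint): Sliding blue jaw, 104 long x 100 mm wide: 14 mm jaw plate by the tram (top 75 mm above the bench), 60 mm gap with the paddle and low side rails (tops 33 mm up), 30 mm push block (top 81 mm up). In m: 0 closed, 0.125 home at the end stop, grows along the clamp's x. Paddle up: ratchet-locked but for up to 7 mm of play. Paddle down: slides with 2 N friction, stays where left.
- release (a joint): Travel of the orange paddle in m: 0 up, 0.009 fully down. Goes straight down against a spring, 2.5 N at the top to 8 N at the bottom. The ratchet is free when it is more than about 5 mm down and locks again when it rises, so it must be kept down while the jaw is pushed. Let go with the jaw home, it springs fully up.
- release_top (a point): Centre of the orange paddle's top face, 52 mm along the bar x 66 mm across, 44 mm above the bench when up. Travels with the jaw. The paddle is midway in the gap: jaw plate's back 30 mm behind its centre, push block's face 30 mm ahead (along the clamp's x).
- push_face (a point): Point at mid-width on the push block's upright face that looks to the paddle and tram, 60 mm above the bench. The face is 100 mm wide, reaches 17 to 81 mm above the bench, and is pushed along the clamp's x. Travels with the jaw.
- tram: Loose lime-green plastic tram body with black windows and a white roof, 48 wide (its x) x 150 long (its y) x 64 mm high, standing on the clamp's bed between the jaws, crosswise to the bar, with a few mm of play. Origin at the centre of its underside.
- wheelset1: Loose black steel wheelset standing on end beside the clamp, 25 mm across and 46 mm high. Origin at the centre of its underside.
- wheelset2: A second such wheelset.
- wheelset3: A third such wheelset.
- pier: Loose grey resin bridge pier, 66 x 40 x 84 mm high, standing beside the clamp. Origin at the centre of its underside.
- drill: Loose brass-bodied hand drill with dark wooden handle, lying on its side, 257 mm long, 60 mm across its gear wheel, 72 mm high over its crank knob. Origin on the bench under the middle of its body, x axis towards the bit.
There are look-alikes about, which are no part of the job. There is more than one size of the tram; the one meant has the size given above.

How it is judged (in metres and radians):
On the way, in this order (a step that is already met when the one before it is completed fails the run):
1. the release paddle is pressed down while the jaw is still closed (value of joint release above 0.0045 m and value of joint jaw below 0.03 m), for 0.05 s.
2. the jaw is pushed home against the end stop (value of joint jaw above 0.116 m), for 0.1 s.
At the end, for the whole second after the job is handed in: The sliding jaw is home (within 9 mm of the end stop, joint above 0.116), the paddle has sprung up (less than 3 mm down), the tram body stands upright, at rest and within 20 mm of where it was, and wheelsets, pier and hand drill are within 25 mm of where they were (value of joint jaw above 0.116 m and value of joint release below 0.003 m and angle between tram's own z axis and vertical below 0.15 rad and distance of tram from where it was at the start of the episode below 0.02 m and linear speed of tram below 0.02 m/s and distance of each of wheelset1, wheelset2, wheelset3, pier, drill from where it was at the start of the episode below 0.025 m); the robot touches nothing.
It fails at once if the tram body is lifted, tipped or shifted by more than 25 mm (distance of tram from where it was at the start of the episode above 0.025 m or angle between tram's own z axis and vertical above 0.25 rad).
It fails at once if a wheelset, the pier or the hand drill is knocked over, carried or shifted by more than 30 mm (distance of any of wheelset1, wheelset2, wheelset3, pier, drill from where it was at the start of the episode above 0.03 m or angle between any of wheelset1, wheelset2, wheelset3, pier, drill's own z axis and vertical above 0.4 rad).
It also fails if it takes over 35 s, if anything falls off the work surface, if the arm or the gripper's body presses on something with over 40 N, if the wrist force passes 120 N, or if a joint passes its speed limit or range.

### The arm

A 6-joint arm with a two-finger parallel gripper is mounted at the origin on the work surface. World frame = base frame: x ahead of the robot, y to its left, z up, the work surface at z = 0. Lengths are in mm, angles in rad, forces in N, time in s.
With the tool pointing down it reaches from about 275 to 825 mm from the base axis. Payload 4.9 kg.
Tool frame: the origin (TCP) lies at the very end of the fingers, on their centre line; the grasp point (between the pads) lies 19 mm behind it; z points along the fingers, y is the line along which they close (so a half turn about z gives the same grasp; the last joint's range is limited). The gripper opens to 85 mm and grips with 20 to 120 N. Pads are 22 mm wide; open, the fingers measure 114 mm over their backs; the gripper's body (76 mm by 85 mm) begins 54 mm behind the grasp point. The pads swing forward as they close: fully open they stand 13 mm farther back than shut.
Start: joints at [1.196, 0.326, -0.193, 1.052, 0, 1.437], TCP at [131.157, 534.15, 231.281] pointing down, gripper open.
Joint ranges: [-2.65, 2.65], [-0.97, 1.79], [-1.3, 1.35], [-1.93, 2.1], [-1.47, 1.37], [-3.14, 3.14]. Speed limits (rad/s): [2.57, 2.57, 3.14, 3.14, 3.14, 3.14].

### API

Orientations are given as [roll, pitch, yaw] about the fixed x, y, z axes, in that order (R = Rz(yaw) Ry(pitch) Rx(roll)).
In Python, from bench import bot, solve_ik, imaging gives the robot as it stands. Calls block until the motion is done:
- bot.move_ptp(position, orientation): joint-space move of the TCP to a pose.
- bot.movel(position, rot=None, max_speed=150, threshold=None): straight line of the TCP; rot=None keeps the orientation; max_speed is the mean speed in mm/s. With threshold (N) it stops when the force on the tool has changed by that much, and returns True; else False.
- bot.move_j(angles): joint-space move.
- bot.grip(opening, effort=None): opening from 0.0 (shut) to 1.0 (fully open); effort is the grip in N (None keeps the last); returns when the fingers have stopped.
- bot.dwell(seconds).
- solve_ik(position, orientation): joint angles nearest the present ones, or None.
- bot.get_state(): the state.
- imaging.capture(name): name is "side" or "top"; returns the picture (384x512x3 uint8, blue, green, red); there is no depth.
- imaging.camera_model(name): a dict with "K" (3x3 intrinsics, pixels), "k1" (the pictures are not rectified: a ray, as slopes to the right and down, at radius r is drawn at 1 + k1 r^2 times it, then the intrinsics apply), "position" and "rotation" of the camera in the world. Camera axes: x right, y up, looking along -z (the intrinsics and any distortion apply to the point x, -y, -z); pixel columns grow to the right and rows downward; lengths in mm; the calibration is good to about 2 mm. A picture is of the moment at which its call begins. camera_model takes no time and is no camera call.
A pose or a line that the arm cannot do raises bot.IKError and nothing moves.
- bot.sign_off(): hands the job in; it is judged then, once.
The state is a dict: "t": time; "qpos": joint angles; "joint_velocities": joint speeds; "effort": joint torques, N m; "tcp_pos": TCP position; "orientation": TCP orientation; "contact_force": force on the tool from outside, world axes, zero at the start; "wrist_torque": the same for the moment, N m; "opening": opening from 0.0 (shut) to 1.0 (fully open); "gripper_force": force on a finger pad.
Only numpy, scipy, OpenCV 4.12 (cv2) and the standard library are available. Lean on these libraries where they do the work, as an engineer would, in place of code of your own. Each camera call takes 0.05 s, during which the arm holds its last target. There are 200 camera calls.

## Working session

There is one attempt and no reset: what is moved stays moved. The work goes in short steps, each a Python script; the robot and the scene stay as the last script left them, time stands still between calls to the robot, and variables do not carry over. Pictures are saved under pics/ and viewed, at most 10 in all, crops included, and the job is handed in when it is done.

```bash
mkdir -p pics; ls; python3 - <<'E'
from bench import bot, imaging
import cv2
for n in("top","side"):
    cv2.imwrite(f"pics/{n}0.png",imaging.capture(n)); m=imaging.camera_model(n); print(n,m)
E
```

```text
pics
top {'K': array([[370.46873325,   0.        , 261.71198258],
       [  0.        , 370.46873325, 192.01918855],
       [  0.        ,   0.        ,   1.        ]]), 'k1': -0.11985929693735671, 'position': array([441.53644649, -20.58555635, 835.64299575]), 'rotation': array([ 0.10780189, -0.00203343, -1.58453032])}
side {'K': array([[484.24426703,   0.        , 250.3644027 ],
       [  0.        , 484.24426703, 198.4673395 ],
       [  0.        ,   0.        ,   1.        ]]), 'k1': -0.1358664862727711, 'position': array([203.79340623, 468.27143774, 752.31198771]), 'rotation': array([ 0.71830915, -0.00589055, -2.57093882])}
```

View pics/top0.png

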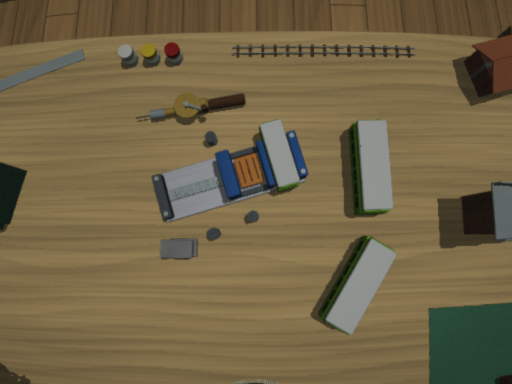

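View pics/side0.png

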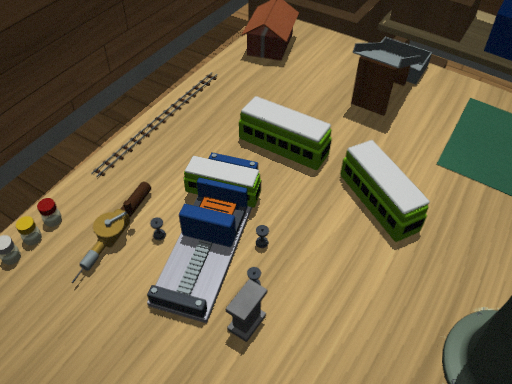

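Top view: the paddle is at about (248,172), push block (228,174), end stop (163,195) and fixed jaw (297,155). The clamp's x points left in the image, towards world +y. The side view agrees: paddle at (217,206), end stop (180,300). Next I'll measure these.

```bash
cat >h.py <<'E'
import numpy as np, cv2
from scipy.spatial.transform import Rotation as R
from bench import bot, imaging, solve_ik
def ray(n,p):
    m=imaging.camera_model(n);D=np.array([m["k1"],0,0,0,0.])
    u,v=cv2.undistortPoints(np.array([[p]],float),m["K"],D)[0,0]
    return m["position"],R.from_euler('xyz',m["rotation"]).as_matrix()@[u,-v,-1]
def at(n,p,z):
    c,d=ray(n,p);return (c+d*(z-c[2])/d[2])
def blobs(im,lo,hi,k=5,amin=40):
    m=cv2.inRange(cv2.cvtColor(im,cv2.COLOR_BGR2HSV),lo,hi)
    m=cv2.morphologyEx(m,cv2.MORPH_CLOSE,np.ones((k,k)))
    return [c for c in cv2.findContours(m,cv2.RETR_EXTERNAL,cv2.CHAIN_APPROX_NONE)[0] if cv2.contourArea(c)>amin]
E
cat >m.py <<'E'
from h import *
np.set_printoptions(precision=1,suppress=True)
for n in("top","side"):
    im=cv2.imread(f"pics/{n}0.png")
    for nm,lo,hi,z in(("orange",(5,150,120),(16,255,255),44),("blue",(105,120,40),(125,255,255),78)):
        for c in blobs(im,lo,hi):
            b=cv2.boxPoints(cv2.minAreaRect(c)); w=np.array([at(n,p,z)[:2] for p in b])
            print(n,nm,cv2.contourArea(c),b.mean(0),w.mean(0),w.tolist() and w.round().tolist(),np.linalg.norm(w[1]-w[0]),np.linalg.norm(w[2]-w[1]))
    for z,p in ((44,(163,195)),):
        if n=="top":print(at(n,p,z))
t=cv2.imread("pics/top0.png")[120:225,140:320];s=cv2.imread("pics/side0.png")[145:325,135:285]
cv2.imwrite("pics/c_t.png",cv2.resize(t,None,fx=4,fy=4,interpolation=cv2.INTER_CUBIC))
cv2.imwrite("pics/c_s.png",cv2.resize(s,None,fx=3.3,fy=3.3,interpolation=cv2.INTER_CUBIC))
E
python3 m.py
```

```text
top orange 584.0 [248.2 169.9] [575.9   5.2] [[599.0, 37.0], [613.0, -9.0], [552.0, -26.0], [539.0, 19.0]] 48.1300294787308 62.89821235791015
top blue 587.0 [227.6 173.8] [562.8  46.9] [[606.0, 75.0], [614.0, 46.0], [519.0, 19.0], [512.0, 47.0]] 29.434647067471687 98.20657412603992
top blue 278.5 [265.3 162.9] [584.6 -31.4] [[630.0, -11.0], [634.0, -25.0], [539.0, -52.0], [535.0, -37.0]] 15.26777184285643 98.52253297444854
top blue 333.0 [296.8 153.7] [603.2 -97.4] [[648.0, -75.0], [653.0, -92.0], [559.0, -119.0], [554.0, -103.0]] 17.614473141965732 97.8482113072407
[523.6 190.4  44. ]
side orange 314.5 [217.5 205.2] [578.8  -6.3] [[605.0, 15.0], [617.0, -9.0], [552.0, -28.0], [541.0, -3.0]] 27.541876536756174 68.10912527105499
side orange 1150.0 [270.4  17.5] [ 875.4 -696.3] [[891.0, -567.0], [1011.0, -779.0], [849.0, -827.0], [750.0, -613.0]] 243.20339470466044 168.22792568822376
side blue 664.0 [206.1 218.4] [560.3  52.8] [[598.0, 86.0], [619.0, 46.0], [521.0, 19.0], [504.0, 59.0]] 44.98240156059542 101.45663729052573
side blue 230.0 [221.4 185.9] [582.4 -26.5] [[626.0, -5.0], [634.0, -21.0], [539.0, -48.0], [532.0, -32.0]] 17.580497709200312 98.69617993755107
side blue 252.0 [232.9 160.1] [603.2 -96.1] [[646.0, -74.0], [655.0, -90.0], [560.0, -118.0], [553.0, -102.0]] 18.494169242126333 98.8357045877376
side blue 979.5 [498.   29.5] [ 268.8 -996.8] [[344.0, -1153.0], [269.0, -1220.0], [200.0, -831.0], [262.0, -783.0]] 100.28704149886585 394.6821569152175
```

View pics/c_t.png

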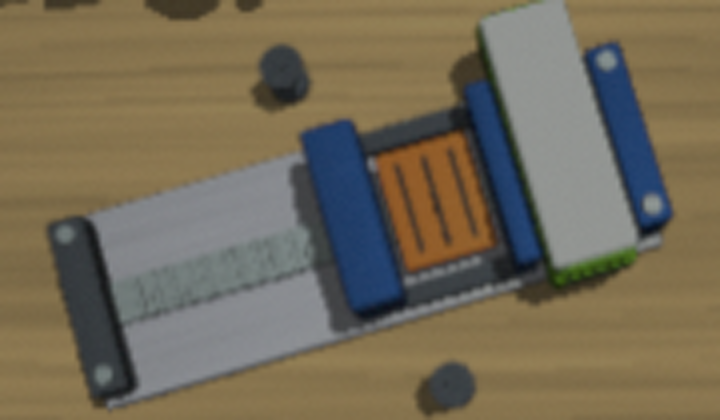

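View pics/c_s.png

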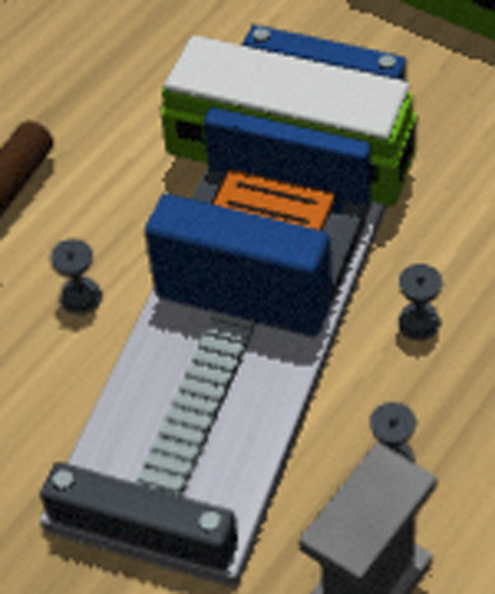

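Crops: the paddle lies between the jaw plate and push block, and the gap is clear on both sides. Both views put the bar axis at about 105.7°. The paddle centre is about (575,4), and the sizes match those given (98–100 mm jaw width, ~30 mm block). Next I'll press with shut fingers, tool x along the bar.

```bash
cat >>h.py <<'E'
th=np.radians(105.7); AX=np.array([np.cos(th),np.sin(th),0]); P0=np.array([575.2,4,0])
def P(s,z): return P0+AX*s+[0,0,z]
E
python3 - <<'E'
from h import *
np.set_printoptions(precision=2,suppress=True)
s=bot.get_state();print(s["orientation"],s["t"])
bot.grip(0.0)
best=[]
for y in(th,th-np.pi):
    q=solve_ik(P(8,160),[np.pi,0,y]); print(y,q)
    if q is not None: best.append((np.abs(np.array(q)-s["qpos"]).max(),y))
y=min(best)[1]
bot.move_ptp(P(8,160),[np.pi,0,y])
bot.movel(P(8,60),max_speed=100)
print(bot.get_state()["contact_force"],bot.get_state()["tcp_pos"],P(8,60),y,bot.get_state()["t"])
for n in("side","top"): cv2.imwrite(f"pics/{n}1.png",imaging.capture(n))
a=cv2.imread("pics/side1.png")[120:300,120:300];b=cv2.imread("pics/top1.png")[90:230,180:320]
cv2.imwrite("pics/c1.png",np.hstack([cv2.resize(a,(400,400)),cv2.resize(b,(400,400))]))
E
```

```text
[-3.14 -0.    2.9 ] 0.1
1.8448130193580063 [-0.11  0.42 -0.24  0.91  0.    1.19]
-1.2967796342317868 [-0.11  0.42 -0.24  0.91  0.   -1.95]
[ 0.33 -1.1  -0.03] [573.64  11.66  60.64] [573.04  11.7   60.  ] 1.8448130193580063 4.4583
```

View pics/c1.png

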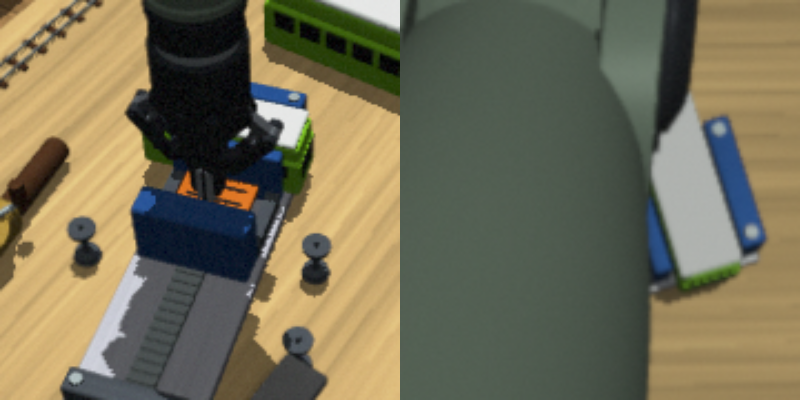

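The shut fingers are in the gap over the paddle, clear of the jaw plate and push block (left half, near (207,190)). Next I'll press.

```bash
python3 - <<'E'
from h import *
np.set_printoptions(precision=2,suppress=True)
def st(): s=bot.get_state();print(round(s["t"],2),s["tcp_pos"],s["contact_force"])
for z in(46,42,39,36.5):
    bot.movel(P(8,z),max_speed=30);st()
E
```

```text
5.17 [572.92  11.7   45.8 ] [ 0.01  0.3  -0.8 ]
5.46 [573.69  11.67  42.37] [1.24 0.04 2.69]
5.71 [573.64  11.65  39.33] [ 0.06 -0.83  4.72]
5.96 [573.72  11.62  36.98] [0.14 0.16 6.47]
```

The forces fit the spring: 6.5 N means about 7 mm down. I'll go slightly deeper, then push.

```bash
python3 - <<'E'
from h import *
np.set_printoptions(precision=2,suppress=True)
def st(h=None):
    s=bot.get_state();print(h,round(s["t"],2),s["tcp_pos"],s["contact_force"],"s=",round(float((s["tcp_pos"]-P0)@AX),1))
bot.movel(P(8,35.8),max_speed=20);bot.dwell(.2);st()
h=bot.movel(P(80,35.8),max_speed=40,threshold=20);st(h)
if not h:
    h=bot.movel(P(130,35.8),max_speed=40,threshold=20);st(h)
if not h:
    h=bot.movel(P(153,35.8),max_speed=15,threshold=14);st(h)
bot.dwell(.2);st()
for n in("side",): 
    a=imaging.capture(n);cv2.imwrite("pics/c2.png",cv2.resize(a[120:340,110:310],(600,600)))
E
```

```text
None 6.41 [573.68  11.66  36.44] [0.31 0.08 7.71] s= 7.8
False 8.36 [554.15  80.47  36.4 ] [ 0.53 -1.16  6.55] s= 79.3
False 9.76 [540.43 128.76  36.32] [ 1.29 -1.92  6.38] s= 129.5
True 10.69 [538.25 137.98  36.7 ] [-0.61 -0.98  4.65] s= 139.0
None 10.89 [538.22 137.99  36.7 ] [-0.46 -1.91  5.74] s= 139.0
```

View pics/c2.png

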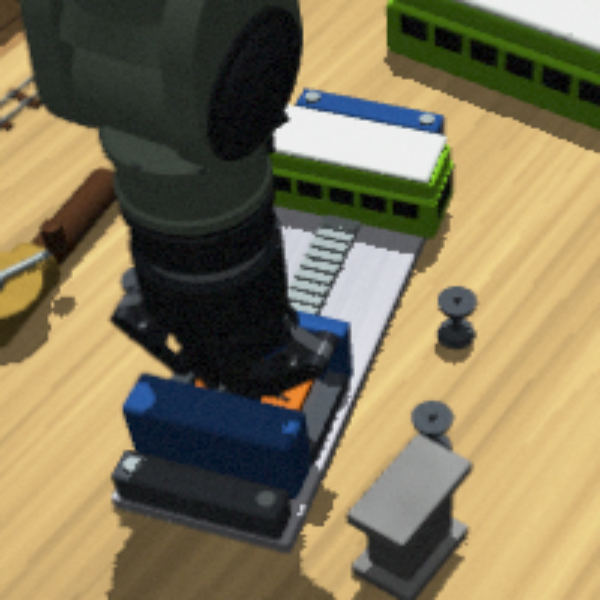

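The jaw is close against the end stop, the tram is standing where it was, and the loose parts are undisturbed. One more firm nudge will confirm it is home.

```bash
python3 - <<'E'
from h import *
np.set_printoptions(precision=2,suppress=True)
def st(h=None):
    s=bot.get_state();print(h,round(s["t"],2),s["tcp_pos"],s["contact_force"],"s=",round(float((s["tcp_pos"]-P0)@AX),1))
for k in range(2):
    h=bot.movel(P(153,35.8),max_speed=10,threshold=18);st(h)
bot.dwell(.2);st()
p=np.array(bot.get_state()["tcp_pos"])
bot.movel(p+[0,0,25],max_speed=60);st()
bot.movel(p+[0,0,150],max_speed=150)
bot.move_ptp([300,420,230],bot.get_state()["orientation"]);st()
for n in("side","top"): cv2.imwrite(f"pics/{n}3.png",imaging.capture(n))
for n in("top","side"):
    im=cv2.imread(f"pics/{n}3.png")
    for nm,lo,hi,z in(("orange",(5,150,120),(16,255,255),44),("blue",(105,120,40),(125,255,255),78)):
        for c in blobs(im,lo,hi):
            w=np.array([at(n,q,z) for q in cv2.boxPoints(cv2.minAreaRect(c))]).mean(0)
            if abs(w[1])<300: print(n,nm,w,"s=",(w-P0)@AX)
a=cv2.imread("pics/side3.png")[100:340,60:310];b=cv2.imread("pics/top3.png")[80:280,120:320]
cv2.imwrite("pics/c3.png",np.hstack([cv2.resize(a,(400,384)),cv2.resize(b,(384,384))]))
E
```

```text
True 11.64 [538.43 137.51  37.01] [ 1.14 -1.65  5.45] s= 138.5
True 12.36 [538.7  137.02  37.38] [-0.6  -1.88  5.69] s= 137.9
None 12.56 [538.69 137.03  37.46] [-0.23 -1.69  5.9 ] s= 137.9
None 13.12 [538.5  137.07  62.54] [ 0.24 -0.86 -0.01] s= 138.0
None 15.5 [300.72 419.52 229.72] [ 0.58 -0.63 -0.41] s= 474.3
top orange [542.35 123.01  44.  ] s= 123.4559480315585
top blue [530.06 161.49  78.  ] s= 163.82656110818644
top blue [551.05  84.67  78.  ] s= 84.20029653546545
top blue [603.23 -97.43  78.  ] s= -105.227258482784
```

View pics/c3.png

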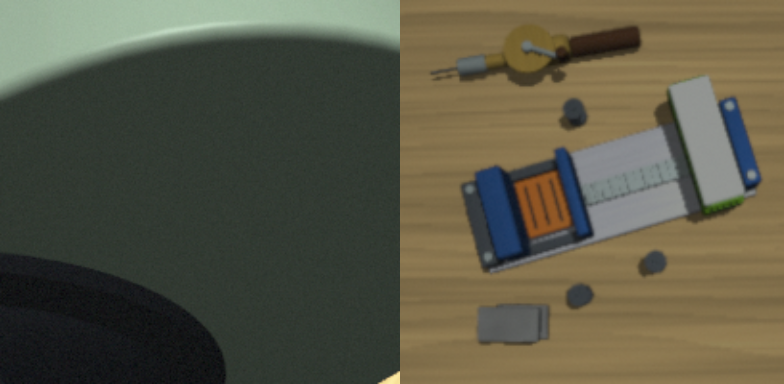

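Top view: the paddle is up and has travelled about 122 mm. The tram, wheelsets, pier and drill are unmoved. The arm blocks the side view, so I'll go back to the start pose and check the gap to the stop from there.

```bash
python3 - <<'E'
from h import *
np.set_printoptions(precision=1,suppress=True)
bot.move_j([1.196,0.326,-0.193,1.052,0,1.437])
print(bot.get_state()["t"])
cv2.imwrite("pics/side4.png",imaging.capture("side"))
for n,k,i in(("top",0,0),("top",3,0),("side",0,0),("side",4,0)):
    im=cv2.imread(f"pics/{n}{k}.png")
    for nm,lo,hi,z in(("orange",(5,150,120),(16,255,255),44),("blue",(105,120,40),(125,255,255),81)):
        for c in blobs(im,lo,hi):
            w=np.array([at(n,q,z) for q in c[:,0,:].astype(float)]); 
            if abs(w[:,1].mean())>300: continue
            s=(w-P0)@AX; t=(w-P0)@[-AX[1],AX[0],0]; m=abs(t-t.mean())<22
            print(n,k,nm,"s range mid-width",s[m].min(),s[m].max())
cv2.imwrite("pics/c4.png",cv2.resize(cv2.imread("pics/side4.png")[140:340,130:330],(600,600),interpolation=cv2.INTER_CUBIC))
E
```

```text
16.425
top 0 orange s range mid-width -22.981443883839567 24.947332424172203
top 0 blue s range mid-width 29.987236663591492 58.9084544884341
top 0 blue s range mid-width -43.91302048209713 -28.851971668132414
top 0 blue s range mid-width -113.29144098113862 -95.99743141043587
top 3 orange s range mid-width 99.66343408683558 146.844271661062
top 3 blue s range mid-width 144.90320704518265 181.2485710552006
top 3 blue s range mid-width 76.41609818252799 90.99533780083144
top 3 blue s range mid-width -113.39689899365665 -95.99743141043587
side 0 orange s range mid-width -24.365251427830096 2.602079074175506
side 0 blue s range mid-width 32.13843498409334 74.93074044665273
side 0 blue s range mid-width -37.23750575077312 -22.322151689612486
side 0 blue s range mid-width -109.86604862078907 -91.94738762377833
side 4 orange s range mid-width 98.138516029768 131.38016402963436
side 4 blue s range mid-width 153.9479530011116 190.91623571829643
side 4 blue s range mid-width 84.08136457770674 117.83600231626636
side 4 blue s range mid-width -109.86604862078907 -91.94738762377833
```

View pics/c4.png

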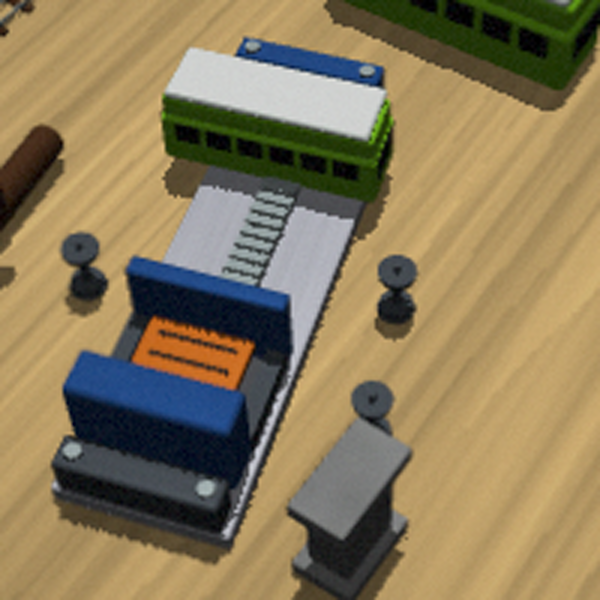

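```bash
python3 - <<'E'
from h import *
im=cv2.imread("pics/top0.png")
m=imaging.camera_model("top")
# brightness profile along the bar at z=44 (stop outer edge = x156), averaged across +-35 mm
def prof(im,z,ss):
    Rm=R.from_euler('xyz',m["rotation"]).as_matrix()
    out=[]
    for s in ss:
        pts=np.array([P(s,z)+np.array([-AX[1],AX[0],0])*t for t in np.linspace(-30,30,25)])
        c=(pts-m["position"])@Rm*[1,-1,-1]
        q=cv2.projectPoints(c,np.zeros(3),np.zeros(3),m["K"],np.array([m["k1"],0,0,0,0.]))[0][:,0]
        out.append(cv2.remap(im,q[None].astype(np.float32),None,cv2.INTER_LINEAR)[0].mean(0))
    return np.array(out).round().astype(int)
ss=np.arange(170,222,2)
for s,a in zip(ss,prof(im,44,ss)): print(s,a)
print("final block, z=81"); i3=cv2.imread("pics/top3.png"); ss=np.arange(140,196,2)
for s,a in zip(ss,prof(i3,81,ss)): print(s,a)
E
```

```text
170 [128 125 120]
172 [129 127 122]
174 [129 127 122]
176 [129 127 122]
178 [128 126 121]
180 [121 119 114]
182 [85 84 80]
184 [44 43 40]
186 [32 31 29]
188 [46 44 41]
190 [58 55 51]
192 [62 59 55]
194 [63 60 55]
196 [63 60 55]
198 [63 59 55]
200 [62 59 54]
202 [61 57 53]
204 [61 58 53]
206 [59 58 55]
208 [57 68 72]
210 [ 64  91 106]
212 [ 73 109 126]
214 [ 75 111 130]
216 [ 75 111 130]
218 [ 75 112 130]
220 [ 75 112 131]
final block, z=81
140 [ 34  73 121]
142 [36 54 83]
144 [39 33 39]
146 [40 26 19]
148 [40 25 16]
150 [43 27 16]
152 [58 35 20]
154 [83 49 27]
156 [98 58 31]
158 [103  61  32]
160 [103  61  32]
162 [102  61  32]
164 [101  60  32]
166 [100  60  32]
168 [99 59 31]
170 [99 59 31]
172 [98 58 31]
174 [97 58 31]
176 [96 57 31]
178 [93 55 30]
180 [78 48 28]
182 [56 44 35]
184 [59 55 51]
186 [63 60 55]
188 [65 62 57]
190 [65 62 57]
192 [64 60 56]
194 [62 59 54]
```

Paddle, block and jaw plate in the two views all give 120–122 mm of travel, above the 116 mm required. The jaw also resisted pushes of 14–18 N three times. I'm handing in.

```bash
python3 -c "
from bench import bot
print(bot.sign_off())"
```

```text
the job is handed in; nothing more can be done
None
```

I pressed the paddle, pushed the jaw about 122 mm to where it would go no further, and let the paddle spring up with nothing else visibly moved; the pictures still suggest a gap of about 5 mm to the end stop (9 mm is allowed), and the job is handed in with no verdict returned.

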